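# Draw the spun sample tube out of the angle rotor and hold it upright over the drip tray

### The arm

A 7-joint arm with a two-finger parallel gripper is mounted at the origin on a cart in front of the work surface, level with it; the furniture and walls round the work are solid. World frame = base frame: x ahead of the robot, y to its left, z up, the work surface at z = 0. Lengths are in m, angles in rad, forces in N, time in s.
With the tool pointing down it reaches from about 0.4 to 0.875 m from the base axis. Payload 19.3 kg.
Tool frame: the origin (TCP) lies midway between the tips of the shut fingers; the grasp point (between the pads) lies 19 mm behind it (robot.pinch_z is the distance from the TCP to the grasp point, in m); z points along the fingers, y is the line along which they close (so a half turn about z gives the same grasp; the last joint's range is limited). The gripper opens to 85 mm and grips with 20 to 120 N. Pads are 22 mm wide; open, the fingers measure 114 mm over their backs; the gripper's body (76 mm by 85 mm) begins 54 mm behind the grasp point. The pads swing forward as they close: fully open they stand 13 mm farther back than shut.
Start: joints at [1.217, 0.521, -0.036, 1.599, 0.021, 1.021, -0.113], TCP at [0.175, -0.6, 0.231] pointing down, gripper open.
Joint ranges: [-2.91, 2.91], [-0.3, 2.13], [-1.5, 1.42], [0.17, 2.43], [-1.26, 4.41], [0.16, 1.93], [-2.52, 2.52]. Speed limits (rad/s): [1.89, 1.89, 2.39, 2.39, 3.01, 3.01, 3.01].

### API

Orientations are given as [roll, pitch, yaw] about the fixed x, y, z axes, in that order (R = Rz(yaw) Ry(pitch) Rx(roll)).
In Python, from station import monitor, cams, job, robot gives the robot as it stands.
- The arm moves only by the shell command python3 -m inch 'ROWS' [OPENING]. ROWS is JSON, a list of rows, each a list of 2 entries, a list of its own where there are three numbers: the shift along the tool's x, y, z each as a share of 0.025 m, from -1 to 1, then the turn, a rotation vector about the tool's x, y, z each as a share of 0.08 rad, from -1 to 1. In form: [[[dx, dy, dz], [rx, ry, rz]], ...]. A call has 1 to 20 rows; each row shifts and turns the commanded pose from where the row before left it, along the tool's axes as they then stand; what a row does not reach is not made up. A row lasts 1/8 s, in which the tool goes at most 62.5 mm and 10.7 degrees, less where a joint would pass 70% of its speed; a pose out of reach is approached as far as the arm can. A call with a number of a shift or a turn outside -1 to 1 is refused whole. A call with a gripper value outside its range is refused whole. OPENING is the closure, from -1 (fully open) to 1 (shut), set as the call begins (- or left out, the last holds). The fingers move at their own pace and stop on an object; the grip force is fixed at half the most. Time passes only in rows, so rows that do not move let the fingers close. It gives the time, the measured TCP pose, the force, the opening and the grip force at its end, in the units of the state.
- monitor.get_state(): the state, without advancing time (a new reading comes with each control period).
- cams.read_camera(name): name is "side" or "top"; returns a dict with "frame" (480x640x3 uint8, red, green, blue), "vertical_fov" (degrees; the focal length in pixels is half the picture's height over the tangent of half this angle, whatever the lens; pixels are square), "cx", "cy" (the principal point, pixels), "D" ([k1, k2, p1, p2, k3] as OpenCV has them; the pictures are not rectified), "extrinsics" (4x4, takes a point from world to camera coordinates). Camera axes: x right, y up, looking along -z (the intrinsics and any distortion apply to the point x, -y, -z); pixel columns grow to the right and rows downward; lengths in m; the calibration is good to about 2 mm. A picture is of the moment at which its call begins. There is no depth.
- job.close_job(): hands the job in; it is judged then, once.
Trained networks look in a picture, given as the dict that the camera call returned (one of the last four; its "shot" number tells which), for a name from the list of things; names that differ only in an ending like _2 or _b are one class to them, and where a whole thing is asked for, a point or a joint stands for the part that bears it (a point fixed in the world has none). Each returns a list of dicts, best first, with "confidence" (0 to 1); they miss things now and then, are a little off and sometimes report something else, mostly with a low value. They report only what shows in the picture. A call takes as long as a camera call.
- cams.silhouettes(target, picture): "mask" (480x640 bool, what is visible of it) and "location" ([row, column] as shares, 0 to 1, of the picture: columns of its width, rows of its height, amid what is visible of it).
- cams.landmark_of(target, picture): "location" ([row, column] as shares, 0 to 1, of the picture: columns of its width, rows of its height: a listed point, or the origin of a listed thing).
The state is a dict: "time": time; "q": joint angles; "dq": joint speeds; "joint_torque": joint torques, N m; "position": TCP position; "tool_rot": TCP orientation; "wrist_force": force on the tool from outside, world axes, zero at the start; "wrist_torque": the same for the moment, N m; "opening": finger opening in m; "gripper_force": force on a finger pad.
Only numpy, scipy, OpenCV 4.12 (cv2) and the standard library are available. Lean on these libraries where they do the work, as an engineer would, in place of code of your own. Each camera call takes 0.05 s, during which the arm holds its last target. There are 200 camera calls.

### The job

Centrifuge rotor unloading: draw the sample tube - the one in the bore on the far side of the rotor - straight out of its slanted bore, bring it upright, cap on top, and finish while still holding it up over the drip tray, its foot at least 15 cm above the worktop. The tube is thin-walled: grip it lightly, with at most 50 N on each pad, and do not wrench it in its bore. Leave the balance tube opposite in the rotor and everything else on the bench undisturbed.

Things in the scene. Friction and masses are not known exactly. Their poses are not given: they have to be found in the camera images.
- sample_tube: 50 ml plastic screw-cap tube, 122 mm long, body 30 mm in diameter with conical foot, cap 35 mm in diameter over the top 18 mm, 25 to 50 g. In the bore on the rotor's far side (the farther of its two tubes), leaning 34 degrees from vertical, cap towards the rotor's middle; the upper 54 mm stick out. Origin: centre of the foot; z along the tube to the cap; its x, y are of no account.
- balance_tube: the balance tube, of the same shape and size, in the bore across from it, on the near side of the rotor, leaning 34 degrees the other way (caps about 95 mm apart); stays there. Origin: centre of the foot; z towards the cap.
- rotor: aluminium fixed-angle centrifuge rotor, fixed: round, 270 mm wide below, rim 208 mm wide and 92 to 102 mm high, dished top, low hub (83 mm high). Six bores every 60 degrees, 33 mm wide, 68 mm deep, leaning 34 degrees, mouths towards the middle, 72 mm from the axis, 80 mm high; two facing ones hold tubes. Origin: on its axis at worktop level; x points to the sample tube's bore, z up.
- sample_bore (a point): centre of the mouth of the sample tube's bore; z points out of the bore along its axis (the way the tube is drawn: up and towards the rotor's middle), y is level, along the facet; fixed to the rotor
- tray: the drip tray: off-white enamelled steel tray, 262 x 400 x 47 mm, fixed, to the right of the rotor. Origin: centre of its underside at worktop level; x along its short side, y along its long side, z up; inner floor 2 mm above the worktop, 210 x 348 mm.
- cup: clear plastic sample cup, 60 mm in diameter, 62 mm tall, standing in the tray near its right end; bystander. Origin: centre of its underside.
- float: flat green ring float, 78 x 105 x 10 mm, lying in the tray near its right end; bystander. Origin: in its underside.
- rack: clear blue acrylic tube rack, 86 x 200 x 80 mm, fixed, left of the rotor with three capped tubes in it (up to 126 mm high); bystander. Origin: centre of its underside; y along its length.
- rotor_lid: the rotor's lid: aluminium disc 202 mm in diameter with a black knob, 45 mm high in all, lying at the left; bystander. Origin: centre of its underside.
- clock: digital clock and thermometer, 45 x 96 x 120 mm, black above and white below, standing at the back in front of the water bath; bystander. Origin: centre of its underside.

How it is judged:
On the way:
1. the sample tube, held in the gripper, is drawn fully out of its bore (z of sample_tube in the frame of sample_bore above 0.003 m and contact force between the fingers and sample_tube above 1 N), for 0.1 s.
At the end, for the whole second after the job is handed in: the sample tube is held by the gripper alone, at rest, upright within 8 degrees with the cap on top, over the drip tray, its foot at least 145 mm above the worktop; the balance tube within 12 mm and all bystanders within 20 mm of where they stood (height (world z) of sample_tube above 0.145 m and angle between sample_tube's own z axis and vertical below 0.14 rad and x of sample_tube in the frame of tray between -0.12 and 0.12 m and y of sample_tube in the frame of tray between -0.19 and 0.19 m and contact force between the fingers and sample_tube above 1 N and contact force between sample_tube and rotor below 0.05 N and contact force between sample_tube and tray below 0.05 N and linear speed of sample_tube below 0.03 m/s and angular speed of sample_tube below 0.2 rad/s and distance of balance_tube from where it was at the start of the episode below 0.012 m and distance of each of cup, float, rotor_lid, clock from where it was at the start of the episode below 0.02 m); the arm keeps its last pose, push and grip.
It fails at once if the sample tube is squeezed too hard (more than about 60 N on a pad) (contact force between the fingers and sample_tube above 120 N).
It fails at once if the sample tube is wrenched in its bore (more than 40 N against the rotor) (contact force between sample_tube and rotor above 40 N).
It fails at once if a bystander is knocked about (distance of balance_tube from where it was at the start of the episode above 0.03 m or distance of any of cup, float, rotor_lid, clock from where it was at the start of the episode above 0.04 m).
It also fails if it takes over 42 s, if anything falls off the work surface, if the arm or the gripper's body presses on something with over 40 N, if the wrist force passes 120 N, or if a joint passes its speed limit or range.

## Working session

There is one attempt and no reset: what is moved stays moved. The work goes in short steps, Python scripts to look and compute and a shell command to move; the robot and the scene stay as the last step left them, time stands still between calls to the robot, and variables do not carry over. Pictures are saved under pics/ and viewed, at most 10 in all, crops included, and the job is handed in when it is done.

```bash
mkdir -p pics; ls; cat > h.py <<'E'
import numpy as np, cv2
from station import monitor, cams, job, robot
def K(p):
    f=240/np.tan(np.radians(p["vertical_fov"])/2)
    return np.array([[f,0,p["cx"]],[0,f,p["cy"]],[0,0,1]])
F=np.diag([1,-1,-1])
def proj(p,X):
    E=np.array(p["extrinsics"]); c=(np.atleast_2d(X)@E[:3,:3].T+E[:3,3])@F
    return cv2.projectPoints(c,np.zeros(3),np.zeros(3),K(p),np.array(p["D"],float))[0][:,0]
def ray(p,uv):
    E=np.array(p["extrinsics"]); n=cv2.undistortPoints(np.array([[uv]],float),K(p),np.array(p["D"],float))[0,0]
    R=E[:3,:3]; d=R.T@F@np.array([n[0],n[1],1]); return -R.T@E[:3,3], d/np.linalg.norm(d)
def tri(rs):
    A=sum(np.eye(3)-np.outer(d,d) for o,d in rs); b=sum((np.eye(3)-np.outer(d,d))@o for o,d in rs)
    return np.linalg.solve(A,b)
E
python3 - <<'E'
from h import *
P={n:cams.read_camera(n) for n in("side","top")}
for n,p in P.items(): cv2.imwrite(f"pics/{n}0.png",p["frame"][:,:,::-1]); o,_=ray(p,(320,240)); print(n,o,p["vertical_fov"],p["D"])
for t in ["sample_tube","balance_tube","rotor","sample_bore","tray","cup","clock","rack"]:
    rs=[]
    for n,p in P.items():
        L=cams.landmark_of(t,p)
        for l in L[:2]: print(t,n,round(l["confidence"],2),np.round([l["location"][1]*640,l["location"][0]*480],1))
        if L: rs.append(ray(p,(L[0]["location"][1]*640,L[0]["location"][0]*480)))
    if len(rs)==2: print("  ->",tri(rs).round(4))
    for n,p in P.items():
        if "tube" in t:
            for s in cams.silhouettes(t,p)[:2]:
                m=s["mask"]; y,x=np.nonzero(m); print("  sil",n,round(s["confidence"],2),m.sum(),x.min(),x.max(),y.min(),y.max())
print(monitor.get_state()["tool_rot"])
E
```

```text
pics
side [-0.75852716 -0.8868486   1.31837741] 44.13487468457311 [0.05344007 0.         0.         0.         0.        ]
top [0.43464332 0.04071756 1.39595963] 55.43139085902346 [-0.03731593  0.          0.          0.          0.        ]
sample_tube side 0.59 [320.7 226.9]
sample_tube top 0.64 [295.1 196.1]
  -> [0.6703 0.1275 0.0152]
  sil side 0.16 241 424 455 343 358
  sil top 0.55 177 285 298 205 222
balance_tube top 0.75 [290.9 268.8]
  sil side 0.61 95 281 290 224 237
  sil top 0.64 203 283 293 243 263
rotor side 0.78 [293.5 245.3]
rotor side 0.65 [433.7 344.7]
rotor top 0.56 [290.4 237.8]
rotor top 0.55 [511.5 248.6]
  -> [0.5403 0.1481 0.0033]
sample_bore side 0.54 [318.  223.8]
sample_bore top 0.61 [292.6 208.4]
  -> [0.6329 0.125  0.0525]
tray side 0.86 [418.8 321.8]
tray top 0.84 [470.4 255.9]
  -> [ 0.4734 -0.3964 -0.001 ]
cup top 0.58 [513.3 249.2]
clock side 0.78 [374.7 252.7]
clock top 0.69 [377.3 191.9]
  -> [ 0.6736 -0.1159  0.0074]
[3.14156280e+00 1.92127888e-06 2.83824108e-01]
```

View pics/side0.png

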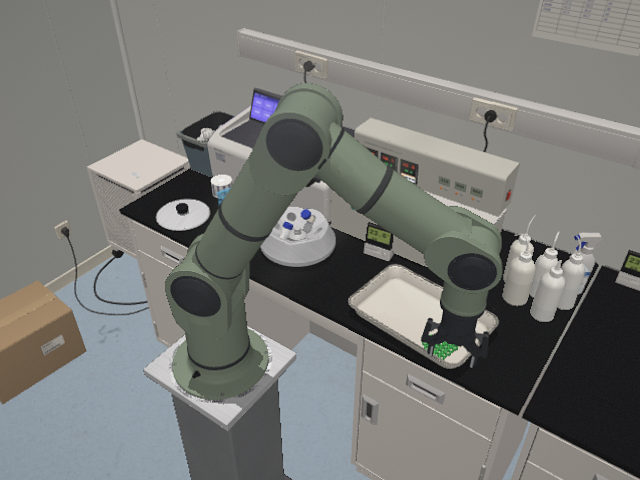

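View pics/top0.png

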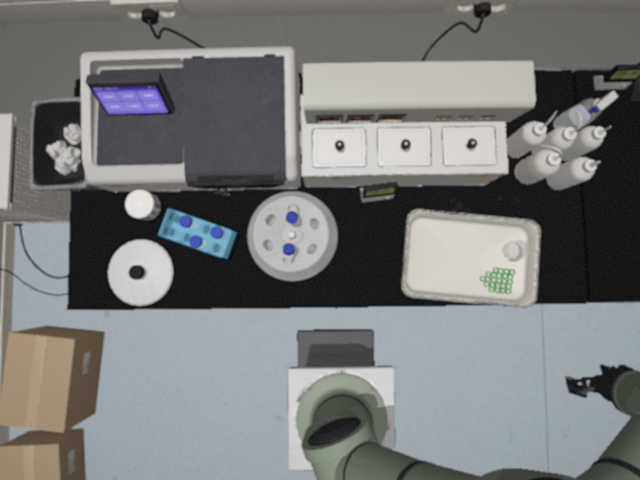

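The side view shows the rotor around (298,235), with blue caps at about (306,214) and (288,226). The top view shows caps at about (292,217) for the far sample tube and (289,250) for the near balance tube, with the tray around (470,257). Next I'll refine the cap positions from colour blobs.

```bash
cat > m.py <<'E'
from h import *
from scipy.optimize import least_squares
P={n:cams.read_camera(n) for n in("side","top")}
C={}
for n,p in P.items():
    hsv=cv2.cvtColor(p["frame"],cv2.COLOR_RGB2HSV); m=cv2.inRange(hsv,(105,90,50),(135,255,255))
    x0,y0,x1,y1=(265,195,335,255) if n=="side" else (255,195,335,280)
    k=np.zeros_like(m);k[y0:y1,x0:x1]=m[y0:y1,x0:x1]
    N,_,st,ce=cv2.connectedComponentsWithStats(k)
    L=[(st[i],ce[i].round(2)) for i in range(1,N) if st[i][4]>20]; print(n,L)
    C[n]=sorted([c for _,c in L],key=lambda c:c[1])
    cr=p["frame"][y0-5:y1+5,x0-10:x1+10,::-1]; cv2.imwrite(f"pics/{n}_c.png",cv2.resize(cr,None,fx=6,fy=6,interpolation=cv2.INTER_CUBIC))
for i in(0,1):
    print(["sample","balance"][i],tri([ray(P[n],C[n][i]) for n in P]).round(4))
np.save("caps.npy",{n:[list(c) for c in C[n]] for n in C},allow_pickle=True)
E
python3 m.py
```

```text
side [(array([301, 209,  10,  10,  74], dtype=int32), array([305.58, 213.77])), (array([283, 222,  10,   8,  54], dtype=int32), array([287.7, 225.5]))]
top [(array([286, 212,  12,  12, 102], dtype=int32), array([291.48, 217.11])), (array([283, 244,  12,  11, 102], dtype=int32), array([288.51, 248.82]))]
sample [0.5916 0.1337 0.1175]
balance [0.5021 0.1431 0.1163]
```

```bash
cat > fit.py <<'E'
from h import *
from scipy.optimize import least_squares
P={n:cams.read_camera(n) for n in("side","top")}
C=np.load("caps.npy",allow_pickle=True).item()
s,c=np.sin(np.radians(34)),np.cos(np.radians(34))
def cap(x,y,yaw,dz,sg):
    e=sg*np.array([np.cos(yaw),np.sin(yaw),0]); a=-s*e+c*np.array([0,0,1]); t=np.cross(a,e);t/=np.linalg.norm(t);b=np.cross(a,t)
    m=np.array([x,y,.08+dz])+.072*e
    th=np.linspace(0,6.28,40)
    return np.vstack([m+a*h+.0175*(np.outer(np.cos(th),t)+np.outer(np.sin(th),b)) for h in(.036,.054)])
def cen(p,X):
    h=cv2.convexHull(proj(p,X).astype(np.float32)); M=cv2.moments(h); return np.array([M["m10"],M["m01"]])/M["m00"], M["m00"]
D=[("side",0,1),("top",0,1),("top",1,-1)]
def res(q): return np.concatenate([cen(P[n],cap(*q,sg))[0]-C[n][i] for n,i,sg in D])
r=least_squares(res,[.547,.138,-.1,0],x_scale=[.01,.01,.1,.01],diff_step=1e-3)
print(r.x.round(4),res(r.x).round(2)); x,y,w,dz=r.x
for n,i,sg in D+[("side",1,-1)]: print(n,i,cen(P[n],cap(*r.x,sg)),C[n][i])
e=np.array([np.cos(w),np.sin(w),0]);a=-s*e+np.array([0,0,c]); mouth=np.array([x,y,.08+dz])+.072*e
print("axis",a.round(4),"mouth",mouth.round(4),"captop",(mouth+.054*a).round(4),"grasp@10 below",(mouth+.044*a).round(4))
for n in P: print(n,"pred foot",proj(P[n],mouth-.068*a),"mouth",proj(P[n],mouth),"rotor",proj(P[n],[[x,y,0]]))
E
python3 fit.py
```

```text
[ 0.547   0.1387 -0.0964 -0.0014] [ 0.24  0.08 -0.12 -0.62 -0.06  0.7 ]
side 0 (array([305.82035542, 213.84870133]), 93.46135057555512) [np.float64(305.58), np.float64(213.77)]
top 0 (array([291.36045549, 216.48739372]), 143.414201102918) [np.float64(291.48), np.float64(217.11)]
top 1 (array([288.45284978, 249.5214023 ]), 145.4859479102306) [np.float64(288.51), np.float64(248.82)]
side 1 (array([287.42167011, 225.8792834 ]), 67.74252041685395) [np.float64(287.7), np.float64(225.5)]
axis [-0.5566  0.0538  0.829 ] mouth [0.6186 0.1317 0.0786] captop [0.5886 0.1346 0.1233] grasp@10 below [0.5941 0.1341 0.115 ]
side pred foot [[317.71302888 227.17974194]] mouth [[310.68631563 219.30349145]] rotor [[297.49987102 246.00777026]]
top pred foot [[295.46994809 199.66339841]] mouth [[293.07501499 209.48305684]] rotor [[292.83001522 236.20671931]]
```

View pics/top_c.png

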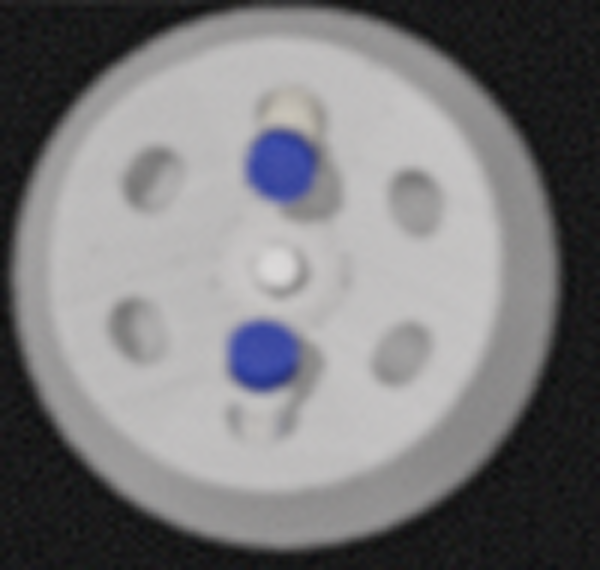

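```bash
python3 -m inch '[[[0.95,-0.47,-0.29],[0,0,0]],[[0.95,-0.47,-0.29],[0,0,0]],[[0.95,-0.47,-0.29],[0,0,0]],[[0.95,-0.47,-0.29],[0,0,0]],[[0.95,-0.47,-0.29],[0,0,0]],[[0.95,-0.47,-0.29],[0,0,0]],[[0.95,-0.47,-0.29],[0,0,0]],[[0.95,-0.47,-0.29],[0,0,0]],[[0.95,-0.47,-0.29],[0,0,0]],[[0.95,-0.47,-0.29],[0,0,0]],[[0.95,-0.47,-0.29],[0,0,0]],[[0.95,-0.47,-0.29],[0,0,0]],[[0.95,-0.47,-0.29],[0,0,0]],[[0.95,-0.47,-0.29],[0,0,0]]]' -1
python3 -m inch '[[[0.37,-0.91,0.06],[0,0,0]],[[0.37,-0.91,0.06],[0,0,0]],[[0.37,-0.91,0.06],[0,0,0]],[[0.37,-0.91,0.06],[0,0,0]],[[0.37,-0.91,0.06],[0,0,0]],[[0.37,-0.91,0.06],[0,0,0]],[[0.37,-0.91,0.06],[0,0,0]],[[0.37,-0.91,0.06],[0,0,0]],[[0.37,-0.91,0.06],[0,0,0]],[[0.37,-0.91,0.06],[0,0,0]],[[0.37,-0.91,0.06],[0,0,0]],[[0.37,-0.91,0.06],[0,0,0]],[[0.37,-0.91,0.06],[0,0,0]],[[0.37,-0.91,0.06],[0,0,0]],[[0.37,-0.91,0.06],[0,0,0]],[[0.37,-0.91,0.06],[0,0,0]],[[0.37,-0.91,0.06],[0,0,0]],[[0.37,-0.91,0.06],[0,0,0]],[[0.37,-0.91,0.06],[0,0,0]],[[0.37,-0.91,0.06],[0,0,0]]]'
python3 -m inch '[[[0,0,0],[0,0,0.95]],[[0,0,0],[0,0,0.95]],[[0,0,0],[0,0,0.95]],[[0,0,0],[0,0,0.95]],[[0,0,0],[0,0,0.95]],[[0,0,0],[0,0.93,0]],[[0,0,0],[0,0.93,0]],[[0,0,0],[0,0.93,0]],[[0,0,0],[0,0.93,0]],[[0,0,0],[0,0.93,0]],[[0,0,0],[0,0.93,0]],[[0,0,0],[0,0.93,0]],[[0,0,0],[0,0.93,0]],[[0,0,0],[0,0,0]]]'
cat > go.py <<'E'
import sys; from h import *
from scipy.spatial.transform import Rotation as T
w=-.0964; al=np.radians(34); g=np.array([.5941,.1341,.115])
e=np.array([np.cos(w),np.sin(w),0]); z=np.sin(al)*e-np.array([0,0,np.cos(al)]); y=np.array([np.sin(w),-np.cos(w),0]); R=np.c_[np.cross(y,z),y,z]
s=monitor.get_state(); Rc=T.from_euler("xyz",s["tool_rot"]).as_matrix()
back=float(sys.argv[1])
tg=g+(robot.pinch_z-back)*z
print("q",np.round(s["q"],2),"t",s["time"],"F",np.round(s["wrist_force"],1),"open",s["opening"],s["gripper_force"])
print("shift units",((Rc.T@(tg-s["position"]))/.025).round(3),"turn units",(T.from_matrix(Rc.T@R).as_rotvec()/.08).round(3))
E
python3 go.py 0.09
```

```text
time: 3.05
position: [0.4487, -0.3484, 0.3331]
tool_rot: [3.141, -0.0, 0.284]
wrist_force: [-0.0, -0.1, 0.6]
opening: 0.0857
gripper_force: 0.0
time: 5.55
position: [0.4984, 0.1404, 0.3029]
tool_rot: [3.142, -0.0, 0.284]
wrist_force: [0.1, 0.2, 0.0]
opening: 0.0859
gripper_force: 0.0
time: 7.3
position: [0.4998, 0.1391, 0.298]
tool_rot: [3.122, -0.424, -0.085]
wrist_force: [-0.3, 0.6, 0.6]
opening: 0.0855
gripper_force: 0.0
q [-0.72  0.1   0.19  2.11  0.42  0.63 -2.5 ] t 7.3 F [-0.3  0.6  0.6] open 0.08550875449408908 0.0
shift units [-0.051 -0.243  5.41 ] turn units [0.173 2.115 0.143]
```

Joint 7 is at its limit, so I'll use the equivalent half-turn grasp.

```bash
python3 -m inch '[[[0,0,0],[0,0,-1]],[[0,0,0],[0,0,-1]],[[0,0,0],[0,0,-1]],[[0,0,0],[0,0,-1]],[[0,0,0],[0,0,-1]],[[0,0,0],[0,0,-1]],[[0,0,0],[0,0,-1]],[[0,0,0],[0,0,-1]],[[0,0,0],[0,0,-1]],[[0,0,0],[0,0,-1]],[[0,0,0],[0,0,-1]],[[0,0,0],[0,0,-1]],[[0,0,0],[0,0,-1]],[[0,0,0],[0,0,-1]],[[0,0,0],[0,0,-1]],[[0,0,0],[0,0,-1]],[[0,0,0],[0,0,-1]],[[0,0,0],[0,0,-1]],[[0,0,0],[0,0,-1]],[[0,0,0],[0,0,-1]]]' | head -3
python3 -m inch '[[[0,0,0],[0,0,-1]],[[0,0,0],[0,0,-1]],[[0,0,0],[0,0,-1]],[[0,0,0],[0,0,-1]],[[0,0,0],[0,0,-1]],[[0,0,0],[0,0,-1]],[[0,0,0],[0,0,-1]],[[0,0,0],[0,0,-1]],[[0,0,0],[0,0,-1]],[[0,0,0],[0,0,-1]],[[0,0,0],[0,0,-1]],[[0,0,0],[0,0,-1]],[[0,0,0],[0,0,-1]],[[0,0,0],[0,0,-1]],[[0,0,0],[0,0,-1]],[[0,0,0],[0,0,-1]],[[0,0,0],[0,0,-1]],[[0,0,0],[0,0,-1]],[[0,0,0],[0,0,-1]],[[0,0,0],[0,0,0]]]' | head -3
sed -i 's/R=np.c_\[np.cross(y,z),y,z\]/y=-y; R=np.c_[np.cross(y,z),y,z]/' go.py; python3 go.py 0.09
```

```text
time: 9.8
position: [0.5005, 0.1372, 0.2982]
tool_rot: [2.718, 0.03, 1.503]
time: 12.3
position: [0.5005, 0.1372, 0.2981]
tool_rot: [-3.133, 0.424, 3.028]
q [-0.45  0.11 -0.1   2.1   0.47  0.65  0.57] t 12.3 F [0.4 0.8 0.2] open 0.08538116282028087 0.0
shift units [0.095 0.323 5.399] turn units [-0.215 -2.115 -0.18 ]
```

```bash
python3 -m inch '[[[0,0,0],[-0.07,-0.705,-0.06]],[[0,0,0],[-0.07,-0.705,-0.06]],[[0,0,0],[-0.07,-0.705,-0.06]],[[0,0,0],[0,0,0]]]' | head -3; python3 go.py 0.09
```

```text
time: 12.8
position: [0.4999, 0.1375, 0.2978]
tool_rot: [-3.141, 0.593, 3.046]
q [-0.54  0.07 -0.09  2.23  0.83  0.53  0.18] t 12.8 F [ 0.3 -0.   0.2] open 0.08477505342149132 0.0
shift units [0.966 0.229 5.315] turn units [-0.003 -0.005  0.006]
```

```bash
python3 -m inch '[[[0.32,0.08,0.89],[0,0,0]],[[0.32,0.08,0.89],[0,0,0]],[[0.33,0.07,0.89],[0,0,0]],[[0,0,0.88],[0,0,0]],[[0,0,0.88],[0,0,0]],[[0,0,0.88],[0,0,0]],[[0,0,0],[0,0,0]]]' | head -3; python3 go.py 0.0; python3 - <<'E'
from h import *
ims=[]
for n,(x,y) in {"side":(310,200),"top":(292,220)}.items():
    p=cams.read_camera(n); c=p["frame"][y-50:y+50,x-50:x+50,::-1]; ims.append(cv2.resize(c,(400,400),interpolation=cv2.INTER_CUBIC))
cv2.imwrite("pics/pre.png",np.hstack(ims))
E
```

```text
time: 13.68
position: [0.5554, 0.1373, 0.1734]
tool_rot: [-3.139, 0.592, 3.045]
q [-0.57  0.38  0.03  2.26  1.53  0.33 -0.51] t 13.675 F [ 0.3 -0.7  0.8] open 0.08523278454491234 0.0
shift units [0.015 0.03  3.553] turn units [-0.029 -0.016  0.001]
```

View pics/pre.png

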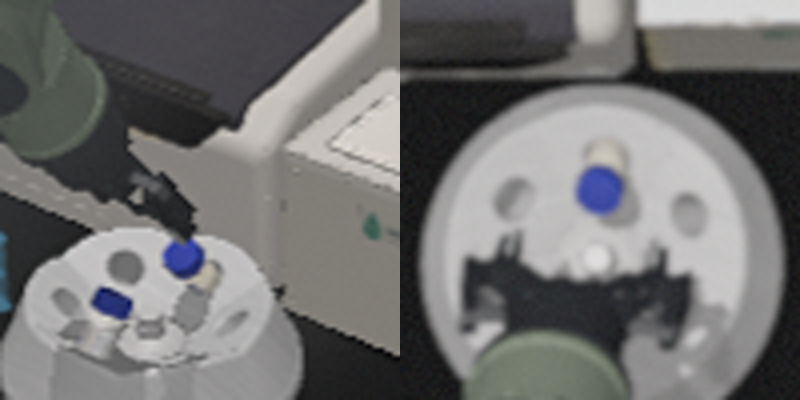

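The side crop shows the fingers lined up along the tube axis just above the cap, and the top crop shows the fingers (about x=512 and x=658) straddling the cap (600) once parallax is allowed for. I'm moving in.

```bash
python3 -m inch '[[[0.01,0.01,0.75],[0,0,0]],[[0,0.01,0.75],[0,0,0]],[[0,0.01,0.75],[0,0,0]],[[0,0,0.75],[0,0,0]],[[0,0,0.75],[0,0,0]],[[0,0,0],[0,0,0]]]'; python3 go.py 0.0;python3 -m inch '[[[0,0,0],[0,0,0]],[[0,0,0],[0,0,0]],[[0,0,0],[0,0,0]],[[0,0,0],[0,0,0]]]' 0.05;  python3 - <<'E'
from h import *
ims=[]
for n,(x,y) in {"side":(310,200),"top":(292,220)}.items():
    p=cams.read_camera(n); c=p["frame"][y-40:y+60,x-50:x+50,::-1]; ims.append(cv2.resize(c,(400,400),interpolation=cv2.INTER_CUBIC))
cv2.imwrite("pics/in.png",np.hstack(ims))
E
```

```text
time: 14.52
position: [0.6071, 0.1333, 0.0967]
tool_rot: [-3.14, 0.594, 3.046]
wrist_force: [-0.5, -1.0, 0.1]
opening: 0.0852
gripper_force: 0.0
q [-0.42  0.59 -0.07  2.18  1.96  0.37 -0.89] t 14.525 F [-0.5 -1.   0.1] open 0.08520329370377895 0.0
shift units [ 0.023 -0.019 -0.151] turn units [-0.012  0.003  0.004]
time: 15.02
position: [0.6068, 0.1339, 0.0968]
tool_rot: [-3.141, 0.594, 3.047]
wrist_force: [-0.4, -0.3, -0.1]
opening: 0.0406
gripper_force: 0.0
```

View pics/in.png

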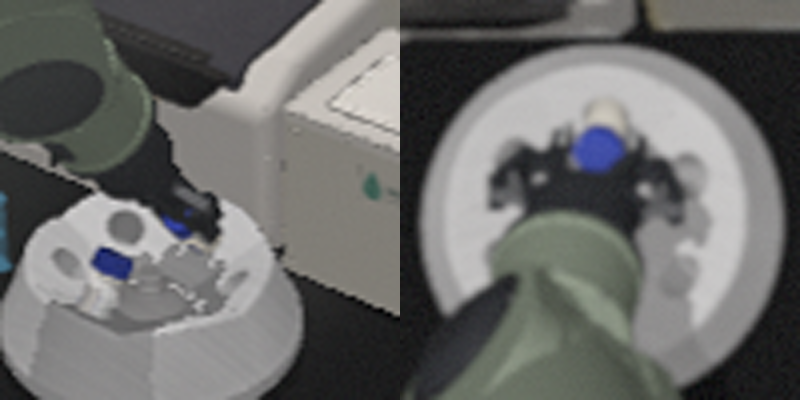

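Fingers (about x=562 and x=637) are centred on the cap (598) in the top crop. Now closing gently in steps.

```bash
python3 -m inch '[[[0,0,0],[0,0,0]],[[0,0,0],[0,0,0]]]' 0.12 | tail -3;  python3 -m inch '[[[0,0,0],[0,0,0]],[[0,0,0],[0,0,0]]]' 0.17| tail -3; python3 -m inch '[[[0,0,0],[0,0,0]],[[0,0,0],[0,0,0]]]' 0.19 | tail -3; python3 -m inch '[[[0,0,0],[0,0,0]],[[0,0,0],[0,0,0]]]' 0.21 | tail -3
```

```text
wrist_force: [0.5, 0.5, 0.4]
opening: 0.0378
gripper_force: 0.0
wrist_force: [0.2, 0.3, 1.1]
opening: 0.0356
gripper_force: 0.0
wrist_force: [0.1, 0.2, 0.2]
opening: 0.0346
gripper_force: 4.7
wrist_force: [-0.1, -0.3, 0.8]
opening: 0.0337
gripper_force: 21.7
```

```bash
python3 -m inch '[[[0,0,0],[0,0,0]],[[0,0,0],[0,0,0]],[[0,0,-0.2],[0,0,0]],[[0,0,-0.2],[0,0,0]],[[0,0,-0.2],[0,0,0]]]' 0.22; python3 go.py 0.01
```

```text
time: 16.75
position: [0.5983, 0.1347, 0.1093]
tool_rot: [-3.141, 0.594, 3.047]
wrist_force: [-0.3, -0.1, 0.1]
opening: 0.0338
gripper_force: 31.1
q [-0.45  0.55 -0.05  2.2   1.92  0.36 -0.85] t 16.75 F [-0.3 -0.1  0.1] open 0.03377708036253778 31.132972240447998
shift units [ 0.008 -0.04   0.068] turn units [0.001 0.002 0.019]
```

```bash
python3 -m inch '[[[0,0,-0.3],[0,0,0]],[[0,0,-0.35],[0,0,0]],[[0,0,-0.35],[0,0,0]],[[0,0,-0.35],[0,0,0]]]' | tail -3;python3 -m inch '[[[0,0,-0.4],[0,0,0]],[[0,0,-0.4],[0,0,0]],[[0,0,-0.4],[0,0,0]],[[0,0,-0.4],[0,0,0]],[[0,0,-0.4],[0,0,0]],[[0,0,-0.4],[0,0,0]],[[0,0,-0.4],[0,0,0]],[[0,0,0],[0,0,0]]]'; python3 - <<'E'
from h import *
ims=[]
for n,(x,y) in {"side":(300,190),"top":(292,220)}.items():
    p=cams.read_camera(n); c=p["frame"][y-60:y+60,x-60:x+60,::-1]; ims.append(cv2.resize(c,(400,400),interpolation=cv2.INTER_CUBIC))
cv2.imwrite("pics/out.png",np.hstack(ims))
E
```

```text
wrist_force: [0.0, -1.0, -0.5]
opening: 0.0339
gripper_force: 31.1
time: 18.25
position: [0.5406, 0.1405, 0.1957]
tool_rot: [3.141, 0.594, 3.047]
wrist_force: [-0.4, 0.1, -0.0]
opening: 0.034
gripper_force: 31.1
```

View pics/out.png

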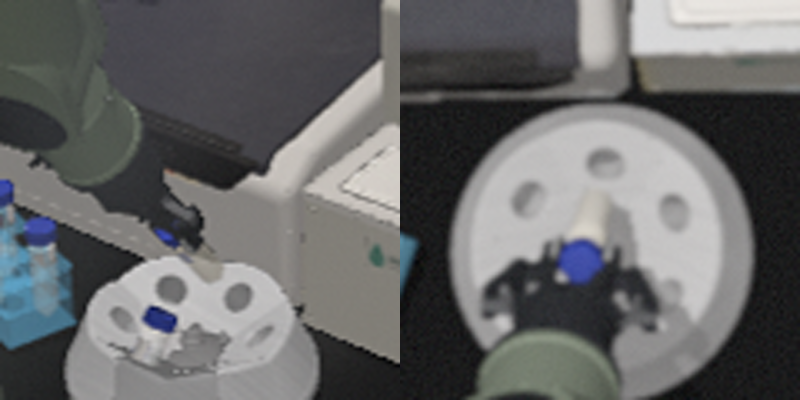

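The tube is clear of its bore: that bore shows empty at (605,163) in the top crop, and the balance tube is still in place in the side crop. Now I'll lift it and bring it upright.

```bash
python3 -m inch '[[[-0.3,0,-0.45],[0,0,0]],[[-0.52,0,-0.78],[0,0,0]],[[-0.52,0,-0.78],[0,0,0]],[[-0.52,0,-0.78],[0,0,0]],[[-0.52,0,-0.78],[0,0,0]],[[-0.52,0,-0.78],[0,0,0]],[[-0.3,0,-0.45],[0,0,0]],[[0,0,0],[0,0.5,0]],[[0,0,0],[0,0.86,0]],[[0,0,0],[0,0.86,0]],[[0,0,0],[0,0.86,0]],[[0,0,0],[0,0.86,0]],[[0,0,0],[0,0.86,0]],[[0,0,0],[0,0.86,0]],[[0,0,0],[0,0.86,0]],[[0,0,0],[0,0.86,0]],[[0,0,0],[0,0,0]]]'; python3 -c "
from station import monitor;print(monitor.get_state()['q'])"
```

```text
time: 20.48
position: [0.5407, 0.1397, 0.3381]
tool_rot: [-3.139, 0.002, 3.045]
wrist_force: [0.6, -0.6, -0.4]
opening: 0.0339
gripper_force: 31.1
[-0.31456171  0.3172303  -0.06110533  1.63639893  0.02383332  1.18745939
  1.09245263]
```

```bash
python3 -m inch '[[[0,0,0],[0,0,0.6]],[[0,0,0],[0,0,0.9]],[[0,0,0],[0,0,0.9]],[[0,0,0],[0,0,0.9]],[[0,0,0],[0,0,0.9]],[[0,0,0],[0,0,0.9]],[[0,0,0],[0,0,0.9]],[[0,0,0],[0,0,0.9]],[[0,0,0],[0,0,0.6]],[[0,0,0],[0,0,0]]]' | head -3
python3 -m inch '[[[-0.27,-0.43,0],[0,0,0]],[[-0.53,-0.87,0],[0,0,0]],[[-0.53,-0.87,0],[0,0,0]],[[-0.53,-0.87,0],[0,0,0]],[[-0.53,-0.87,0],[0,0,0]],[[-0.53,-0.87,0],[0,0,0]],[[-0.53,-0.87,0],[0,0,0]],[[-0.53,-0.87,0],[0,0,0]],[[-0.53,-0.87,0],[0,0,0]],[[-0.53,-0.87,0],[0,0,0]],[[-0.53,-0.87,0],[0,0,0]],[[-0.53,-0.87,0],[0,0,0]],[[-0.53,-0.87,0],[0,0,0]],[[-0.53,-0.87,0],[0,0,0]],[[-0.53,-0.87,0],[0,0,0]],[[-0.53,-0.87,0],[0,0,0]],[[-0.53,-0.87,0],[0,0,0]],[[-0.53,-0.87,0],[0,0,0]],[[-0.53,-0.87,0],[0,0,0]],[[-0.27,-0.43,0],[0,0,0]]]'
python3 -m inch '[[[0,0,0],[0,0,0]],[[0,0,0],[0,0,0]],[[0,0,0],[0,0,0]],[[0,0,0],[0,0,0]]]' | tail -6
python3 - <<'E'
from h import *
s=monitor.get_state(); print(np.round(s["q"],2),s["position"])
ims=[];rs=[]
for n in("side","top"):
    p=cams.read_camera(n); x,y=proj(p,[s["position"]])[0].astype(int); L=cams.landmark_of("sample_tube",p)
    for l in L[:2]: print(n,l["confidence"],l["location"][1]*640,l["location"][0]*480, "tcp px",x,y)
    if L: rs.append(ray(p,(L[0]["location"][1]*640,L[0]["location"][0]*480)))
    c=p["frame"][y-50:y+50,x-50:x+50,::-1]; ims.append(cv2.resize(c,(400,400),interpolation=cv2.INTER_CUBIC))
if len(rs)==2: print("foot",tri(rs))
cv2.imwrite("pics/fin.png",np.hstack(ims))
E
```

```text
time: 21.72
position: [0.5398, 0.1403, 0.339]
tool_rot: [3.14, 0.004, 2.447]
time: 24.22
position: [0.4678, -0.3399, 0.3395]
tool_rot: [3.141, 0.003, 2.445]
wrist_force: [0.6, 0.3, -0.2]
opening: 0.034
gripper_force: 31.1
time: 24.72
position: [0.4692, -0.3377, 0.3396]
tool_rot: [3.14, 0.003, 2.447]
wrist_force: [0.2, -0.6, 0.5]
opening: 0.034
gripper_force: 31.1
[ 0.32  0.36  0.28  1.6  -0.11  1.2   1.5 ] [ 0.46915164 -0.33770774  0.33959993]
side 0.66 410.496 250.41600000000003 tcp px 415 226
top 0.72 478.20799999999997 256.32 tcp px 488 255
foot [ 0.46686837 -0.33795902  0.25700294]
```

View pics/fin.png

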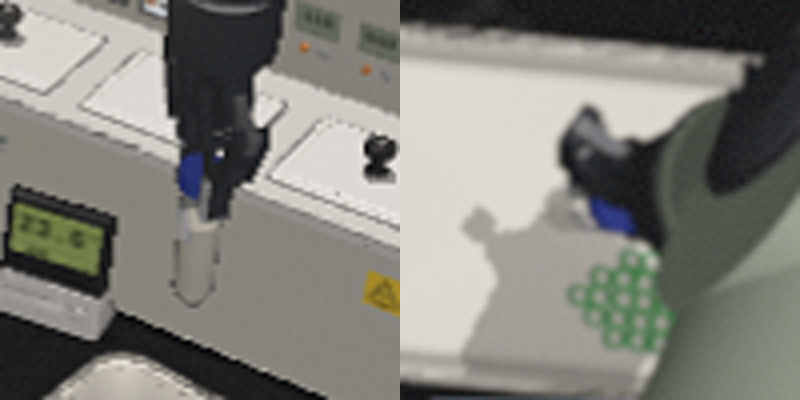

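The side crop shows the tube hanging from the gripper, cap about (190,175) and foot about (193,300). The top crop shows it over the tray (foot about (565,200), cap about (612,212)). I'll check the tilt numerically.

```bash
python3 - <<'E'
from h import *
s=monitor.get_state(); t=s["position"]
P={n:cams.read_camera(n) for n in("side","top")}
for n,p in P.items():
    print(n,"pred vertical: captop",proj(p,[t+[0,0,.034]])[0],"foot",proj(p,[t-[0,0,.088]])[0])
    for x in cams.silhouettes("sample_tube",p)[:1]:
        m=x["mask"];ys,xs=np.nonzero(m);print(m.sum(),xs.min(),xs.max(),ys.min(),ys.max())
        for r in range(ys.min(),ys.max()+1,3): q=np.nonzero(m[r])[0]; print(r,q.min(),q.max(),end="; ")
    b=cams.landmark_of("balance_tube",p); print([(round(x["confidence"],2),np.round([x["location"][1]*640,x["location"][0]*480],1)) for x in b[:1]])
E
```

```text
side pred vertical: captop [416.35319629 216.52305049] foot [411.99961071 251.23977516]
291 409 420 215 252
215 413 414; 218 410 415; 221 410 415; 224 410 414; 227 410 414; 230 410 415; 233 410 420; 236 410 419; 239 409 419; 242 409 419; 245 409 418; 248 409 418; 251 411 415; []
top pred vertical: captop [494.1018361  254.56133078] foot [476.25037092 256.47488428]
166 473 494 252 263
252 476 479; 255 474 485; 258 473 491; 261 475 494; [(0.64, array([292. , 269.9]))]
```

```bash
python3 -c "
from station import job; print(job.close_job())"
```

```text
the job is handed in; nothing more can be done
None
```

The job is handed in: the sample tube was drawn straight out of its bore and ended upright over the drip tray (tilt about 3°, foot about 25 cm up) at about 31 N per pad, with the balance tube still in the rotor; no verdict came back.

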